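# Slide the tack board home into its notches and turn the catch over it

### The job

Push the wooden slide board along the rails of the jig with a fingertip, towards the end with the turn-catch, until it drops down into its locating notches. Then push the catch's steel peg round until the catch lies fully across the board. Only push: never lift or tip the board, keep the tin of tacks standing on it, and leave the things round the jig where they are.

Things in the scene. Friction and masses are not known exactly. Their poses are not given: they have to be found in the camera images.
- jig: Wooden jig fixed on the stand, anywhere and turned. Plywood base 280 x 212 x 12 mm; origin at the centre of its underside, x = the way the board slides (to the catch end), y across, z up. Two rails along x, tops 30 mm above the stand, cover 34 to 66 mm either side of the centre line; side guides outside them are 40 mm high. Between the rails the base lies open, 68 mm wide, open at the rear.
- seat (a point): Where the board's origin lies when it has dropped into the notches: jig x = 55 mm, centre line, 22 mm above the stand; axes as the jig's. The four rail notches are 21 mm long, 8 mm deep (front pair in the rails' inner halves, jig x = 90 mm; rear pair in the outer halves, x = 20 mm).
- end_stop (a point): Middle of the near face of the end stop, a bar 44 mm high across the jig's far end, at jig x = 126 mm: 21 mm beyond the front edge of the seated board. The stop is not the goal: the board belongs in the notches before it.
- board: Loose slide board, about 0.45 kg, on the rails between the guides: 100 mm along the slide, 132 mm across; four feet 8 mm high, plate 8 to 20 mm above the origin. Origin: centre, under the feet, 30 mm above the stand while sliding, 22 mm when seated (it drops 8 mm, flat, all at once). x = slide direction. It starts 70 to 120 mm before its seat. A tin of tacks stands on it.
- board_push (a point): Middle of the board's upright rear face, 50 mm behind the board's origin and 20 mm above it. The face (plate edge, and a push batten 120 x 12 x 12 mm on it) reaches from 8 to 32 mm above the board's origin. Sliding takes 3 to 8 N here; pushing much harder once the board is in the notches can tip it out.
- tack_tin: Open round tin of tacks, diameter 55 mm, 21 mm high, standing loose on the board (origin at the centre of its underside), between the batten and the front edge, in the half away from the catch.
- catch (a joint): Turn-catch, a dark wood bar 18 x 62 x 10 mm that turns level on a post, 45 to 55 mm above the stand: it passes 3 mm over the seated board but strikes one not dropped. Rad: 0 = closed, at its stop, across the board along jig -y; pi/2 = along jig +x, beside the guide. Starts open at 1.45 to 1.8; closes clockwise from above, about 1 N at the peg; stays where it is left.
- catch_pivot (a point): Pivot of the turn-catch at its upper side, 55 mm above the stand: jig x = 60 mm, y = 92 mm. The bar reaches 53 mm from here.
- catch_peg (a point): Middle of the catch's upright steel finger peg: diameter 12 mm, 45 mm from the pivot, from 55 to 81 mm above the stand (this point is 67 mm above it).
- ribbon_spool: Bystander: small flanged ribbon spool, diameter 82 mm, 18 mm high, lying beyond the jig.
- cork_block: Bystander: cork sanding block 42 x 68 x 30 mm on the robot's side of the jig.
- glue_bottle: Bystander: standing glue bottle, diameter 55 mm, 160 mm high, at the front left of the stand.
- oval_box: Bystander: lidded oval bent-wood box 64 x 86 x 42 mm at the left of the stand.

How it is judged:
By the outcome, as a careful person would: the job done as asked, in the order asked, and still so for the second after the job is handed in, with the robot touching nothing.
It also fails if it takes over 64 s, if anything falls off the work surface, if the arm or the gripper's body presses on something with over 40 N, if the wrist force passes 120 N, or if a joint passes its speed limit or range.

### The arm

A 7-joint arm with a two-finger parallel gripper is mounted at the origin on a cart in front of the work surface, level with it; the furniture and walls round the work are solid. World frame = base frame: x ahead of the robot, y to its left, z up, the work surface at z = 0. Lengths are in m, angles in rad, forces in N, time in s.
With the tool pointing down it reaches from about 0.4 to 0.875 m from the base axis. Payload 19.3 kg.
Tool frame: the origin (TCP) lies between the finger pads; the fingertips stand 22 mm ahead of it and the grasp point (between the pads) lies 3 mm ahead of it; z points along the fingers, y is the line along which they close (so a half turn about z gives the same grasp; the last joint's range is limited). The gripper opens to 85 mm and grips with 20 to 120 N. Pads are 22 mm wide; open, the fingers measure 114 mm over their backs; the gripper's body (76 mm by 85 mm) begins 54 mm behind the grasp point. The pads swing forward as they close: fully open they stand 13 mm farther back than shut.
Start: joints at [-1.359, 0.521, -0.036, 1.599, 0.021, 1.021, -0.113], TCP at [0.174, 0.6, 0.231] pointing down, gripper open.
Joint ranges: [-2.91, 2.91], [-0.3, 2.13], [-1.5, 1.42], [0.17, 2.43], [-1.26, 4.41], [0.16, 1.93], [-2.52, 2.52]. Speed limits (rad/s): [1.89, 1.89, 2.39, 2.39, 3.01, 3.01, 3.01].

### API

Orientations are given as a unit quaternion [w, x, y, z].
In Python, from plant import env gives the robot as it stands. Calls block until the motion is done:
- env.goto(position, orientation): joint-space move of the TCP to a pose.
- env.move_l(position, feed=0.15, orientation=None): straight line of the TCP; orientation=None keeps the orientation; feed is the mean speed in m/s.
- env.move_j(angles): joint-space move.
- env.command_gripper(opening, grip_force=None): opening from 0.0 (shut) to 1.0 (fully open); grip_force is the grip in N (None keeps the last); returns when the fingers have stopped.
- env.dwell(seconds).
- env.inverse_kinematics(position, orientation): joint angles nearest the present ones, or None.
- env.sense(): the state.
- env.grab_frame(name): name is "scene" or "top" or "wrist"; returns a dict with "frame" (480x640x3 uint8, red, green, blue), "K" (3x3 intrinsics, pixels), "distortion" ([k1, k2, p1, p2, k3] as OpenCV has them; the pictures are not rectified), "rvec" (rotation vector, rad) and "tvec" (3), from world to camera coordinates, as OpenCV has them; the wrist camera has in their place "T_tool_cam" (4x4, takes a point from camera to tool coordinates, whose origin is the TCP and whose axes are the flange's). Camera axes: x right, y down, z forward; pixel columns grow to the right and rows downward; lengths in m; the calibration is good to about 2 mm. A picture is of the moment at which its call begins: read the wrist's pose just before it. There is no depth.
A pose or a line that the arm cannot do raises env.PlanningError and nothing moves.
- env.close_job(): hands the job in; it is judged then, once.
The state is a dict: "time_s": time; "joint_positions": joint angles; "qd": joint speeds; "joint_efforts": joint torques, N m; "tool_pos": TCP position; "tool_rot": TCP orientation; "force": force on the tool from outside, world axes, zero at the start; "ft_torque": the same for the moment, N m; "opening": opening from 0.0 (shut) to 1.0 (fully open); "grasp_force": force on a finger pad.
Only numpy, scipy, OpenCV 4.12 (cv2) and the standard library are available. Lean on these libraries where they do the work, as an engineer would, in place of code of your own. Each camera call takes 0.05 s, during which the arm holds its last target. There are 200 camera calls.

## Working session

There is one attempt and no reset: what is moved stays moved. The work goes in short steps, each a Python script; the robot and the scene stay as the last script left them, time stands still between calls to the robot, and variables do not carry over. Pictures are saved under pics/ and viewed, at most 10 in all, crops included, and the job is handed in when it is done.

```bash
mkdir -p pics; ls; python3 - <<'E'
from plant import env
import cv2
for n in("top","scene"):
    f=env.grab_frame(n); cv2.imwrite(f"pics/{n}0.png",f["frame"][:,:,::-1]); print(n,f["K"],f["distortion"],f["rvec"],f["tvec"])
s=env.sense(); print(s["time_s"],s["tool_pos"],s["tool_rot"],s["force"])
E
```

```text
pics
top [[483.76477517   0.         312.05576833]
 [  0.         483.76477517 248.60479792]
 [  0.           0.           1.        ]] [-0.13462413  0.          0.          0.          0.        ] [ 2.15069939 -2.12431217  0.2311666 ] [0.06807542 0.59236577 1.04511231]
scene [[615.62584846   0.         318.41367315]
 [  0.         615.62584846 229.36620437]
 [  0.           0.           1.        ]] [-0.09139524  0.          0.          0.          0.        ] [ 2.22528123 -1.05568211  0.41225495] [-0.28925464  0.40694739  1.22207502]
0.1 [0.1737356  0.60005938 0.2301903 ] [-3.91897769e-05  1.40428300e-01  9.90090722e-01 -5.02496478e-04] [-0.15005961 -0.21931592  0.51097462]
```

View pics/top0.png

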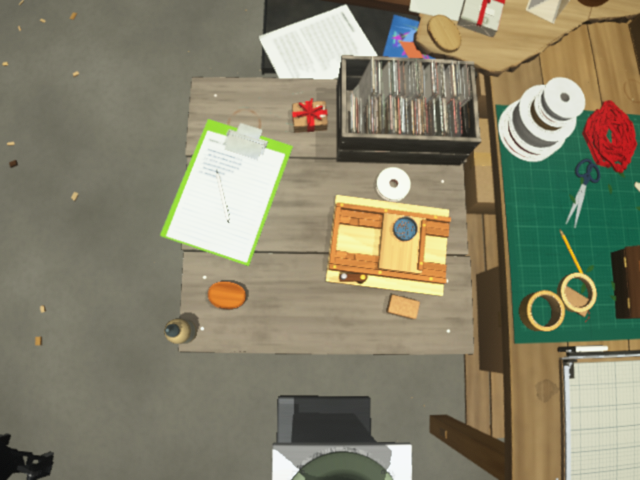

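View pics/scene0.png

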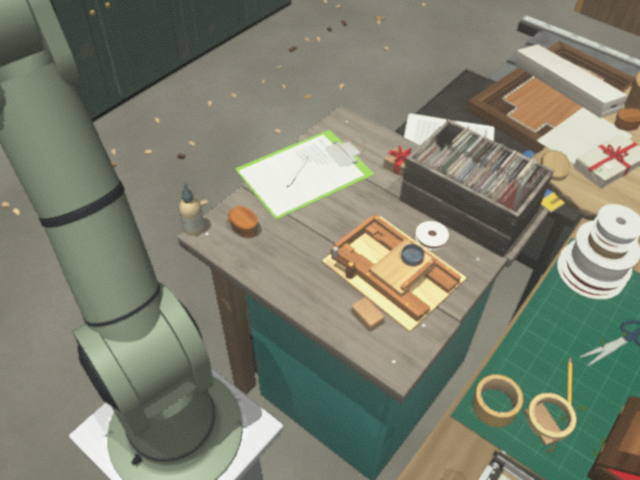

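```bash
python3 - <<'E'
import cv2
i=cv2.imread("pics/top0.png")[185:325,315:465]
cv2.imwrite("pics/c0.png",cv2.resize(i,None,fx=4,fy=4,interpolation=cv2.INTER_CUBIC))
E
```

```text
(no output)
```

View pics/c0.png

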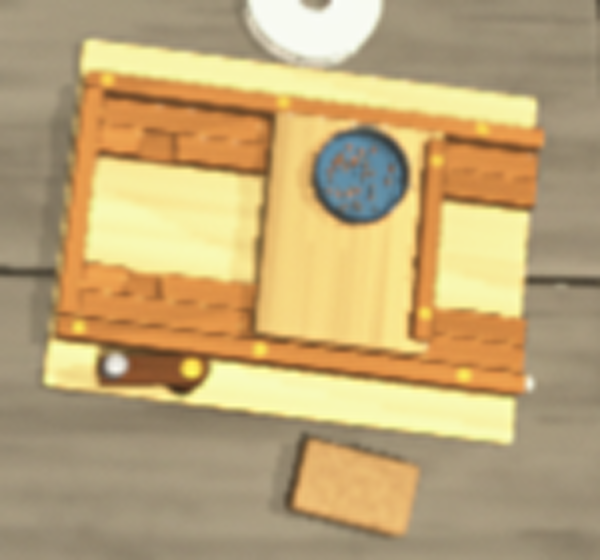

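The crop shows the jig with +x pointing left. The base corners are at about (85,40), (538,98), (513,443) and (45,385) in the crop. The peg is at (115,365), the pivot at (191,368), the batten at x≈428 and the tin at (360,175).

```bash
cat > h.py <<'E'
import numpy as np, cv2
from plant import env
def proj(f,P): return cv2.projectPoints(np.float64(P),np.float64(f["rvec"]),np.float64(f["tvec"]),f["K"],np.float64(f["distortion"]))[0].reshape(-1,2)
def unproj(f,uv,z):
    n=cv2.undistortPoints(np.float64(uv).reshape(-1,1,2),f["K"],np.float64(f["distortion"])).reshape(-1,2)
    R=cv2.Rodrigues(np.float64(f["rvec"]))[0]; c=-R.T@np.ravel(f["tvec"])
    d=np.c_[n,np.ones(len(n))]@R
    return c+d*((z-c[2])/d[:,2])[:,None]
def j2w(J,p):
    x,y,t=J; c,s=np.cos(t),np.sin(t); p=np.atleast_2d(p)
    return np.c_[x+c*p[:,0]-s*p[:,1],y+s*p[:,0]+c*p[:,1],p[:,2]]
def w2j(J,p):
    x,y,t=J; c,s=np.cos(t),np.sin(t); d=np.atleast_2d(p)-[x,y,0]
    return np.c_[c*d[:,0]+s*d[:,1],-s*d[:,0]+c*d[:,1],d[:,2]]
E
python3 - <<'E'
from h import *
from scipy.optimize import least_squares
f=env.grab_frame("top"); C=lambda a:np.array(a,float)/4+[315,185]-.375
uv=C([(85,40),(538,98),(513,443),(45,385)])
P=np.array([(140,-106,12),(-140,-106,12),(-140,106,12),(140,106,12)])/1e3
r=least_squares(lambda J:(proj(f,j2w(J,P))-uv).ravel(),[.6,-.05,1.5]); J=r.x
print(J,r.fun.round(2)); np.save("J.npy",J)
for n,p,z in[("peg",(115,365),.081),("pivot",(191,368),.058),("board rear L",(417,350),.05),("front L",(255,332),.05),("front R",(274,112),.05),("batten rear",(440,160),.062),("batten rear2",(430,330),.062),("tin",(360,175),.071),("cork",(355,487),.03)]:
    w=unproj(f,C([p]),z); print(n,w.round(4),w2j(J,w).round(4))
E
```

```text
[ 0.61270694 -0.10954934  1.45912472] [-0.01 -0.2  -0.09  0.17  0.2  -0.07 -0.1   0.1 ]
peg [[0.5265 0.0067 0.081 ]] [[0.1059 0.0987 0.081 ]]
pivot [[ 0.5283 -0.0384  0.058 ]] [[0.0613 0.0918 0.058 ]]
board rear L [[ 0.5411 -0.1701  0.05  ]] [[-0.0682  0.0644  0.05  ]]
front L [[ 0.5504 -0.0764  0.05  ]] [[0.026  0.0656 0.05  ]]
front R [[ 0.6801 -0.0897  0.05  ]] [[ 0.0272 -0.0648  0.05  ]]
batten rear [[ 0.6503 -0.1842  0.062 ]] [[-0.0699 -0.0457  0.062 ]]
batten rear2 [[ 0.551  -0.1749  0.062 ]] [[-0.0718  0.054   0.062 ]]
tin [[ 0.6384 -0.1348  0.071 ]] [[-0.0222 -0.0284  0.071 ]]
cork [[ 0.464  -0.1367  0.03  ]] [[-0.0436  0.1448  0.03  ]]
```

```bash
cat >> h.py <<'E'
J=np.load("J.npy") if __import__("os").path.exists("J.npy") else None
from scipy.spatial.transform import Rotation as Ro
def quat(a):  # tool x along jig angle a, z down
    t=J[2]+a; x=np.array([np.cos(t),np.sin(t),0]); z=np.array([0,0,-1.]); 
    q=Ro.from_matrix(np.c_[x,np.cross(z,x),z]).as_quat(); return np.r_[q[3],q[:3]]
def fj(s): 
    F=np.array(s["force"]); c,d=np.cos(J[2]),np.sin(J[2]); return np.array([c*F[0]+d*F[1],-d*F[0]+c*F[1],F[2]])
def W(x,y,z): return j2w(J,[x,y,z])[0]
E
python3 - <<'E'
from h import *
env.command_gripper(0.0)
for a in(0,np.pi):
    q=env.inverse_kinematics(W(-.115,-.002,.15),quat(a)); print(a,q)
best=min((a for a in (0,np.pi)),key=lambda a:np.inf if (q:=env.inverse_kinematics(W(-.115,-.002,.15),quat(a))) is None else abs(q[6]))
print(best); open("a.txt","w").write(str(best))
env.goto(W(-.115,-.002,.15),quat(best)); 
env.move_l(W(-.115,-.002,.06),feed=.15)
s=env.sense(); print(s["time_s"],w2j(J,s["tool_pos"]),fj(s),s["opening"])
f=env.grab_frame("scene"); i=f["frame"][190:340,300:480,::-1]
cv2.imwrite("pics/s1.png",cv2.resize(i,None,fx=4,fy=4,interpolation=cv2.INTER_CUBIC))
E
```

```text
0 [-0.22763839  0.80393082  0.82176664  1.65157624 -0.68006217  0.99473989
  0.71677512]
3.141592653589793 [-0.37266059  1.0349762   1.2202423   1.65843987 -1.03201189  1.22510876
 -2.1609697 ]
0
4.925 [[-0.11533765 -0.00236449  0.06075708]] [0.19633084 0.31532343 0.4294251 ] 0.001198237673334392
```

View pics/s1.png

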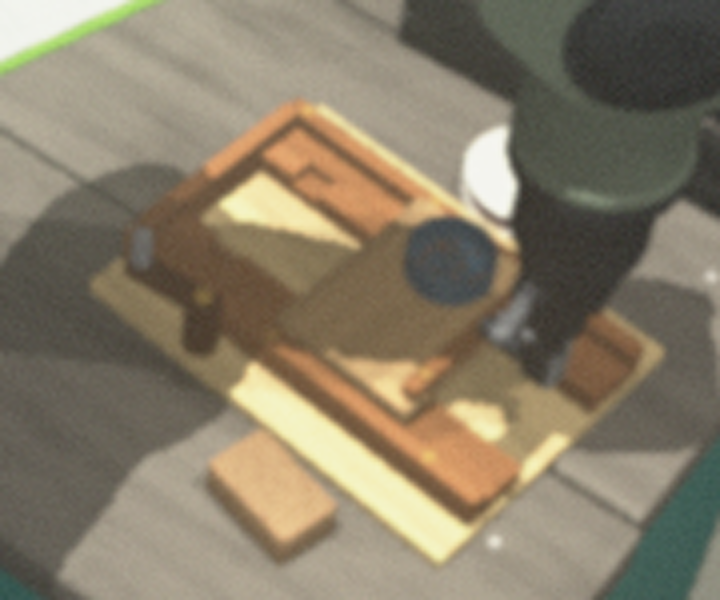

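The fingers stand behind the batten, around (560,360) in the crop, and touch nothing. I'll push next and watch the force.

```bash
python3 - <<'E'
from h import *
b=fj(env.sense()); x=-.115; c=None; L=[]
def step(x,feed):
    env.move_l(W(x,-.002,.06),feed=feed); s=env.sense(); F=fj(s)-b
    p=w2j(J,s["tool_pos"])[0]; L.append((round(s["time_s"],2),*(p*1e3).round(1),*F.round(1))); return F
step(-.088,.08)
x=-.088
while c is None and x<-.07:
    x+=.002; F=step(x,.03)
    if F[0]<-1.5: c=x
print("contact",c)
if c:
    # 78 mm nominal travel; go 55 quickly
    F=step(c+.03,.05); 
    if F[0]>-15: F=step(c+.058,.05)
for l in L: print(*l)
E
```

```text
contact -0.08199999999999999
5.46 -87.3 -2.2 60.2 -0.0 0.3 -0.4
5.71 -86.2 -2.0 60.0 0.3 0.3 0.7
5.96 -84.0 -2.0 60.0 0.7 0.6 -0.6
6.21 -82.2 -2.0 60.1 -2.1 0.9 0.7
6.96 -51.5 -1.9 59.9 0.8 0.6 1.0
7.67 -23.6 -1.9 59.9 -0.0 0.6 0.2
```

```bash
python3 - <<'E'
from h import *
L=[];x=-.0236
while x<-.0035:
    x+=.0015; env.move_l(W(x,-.002,.06),feed=.03); s=env.sense(); F=fj(s)
    L.append((round(s["time_s"],2),*(w2j(J,s["tool_pos"])[0]*1e3).round(1),*F.round(1)))
    if F[0]<-9: break
for l in L: print(*l)
f=env.grab_frame("top"); i=f["frame"][185:325,315:465,::-1]
cv2.imwrite("pics/t2.png",cv2.resize(i,None,fx=4,fy=4,interpolation=cv2.INTER_CUBIC))
f=env.grab_frame("scene"); i=f["frame"][190:340,300:480,::-1]
cv2.imwrite("pics/s2.png",cv2.resize(i,None,fx=4,fy=4,interpolation=cv2.INTER_CUBIC))
E
```

```text
7.92 -22.2 -1.9 60.0 -0.5 1.2 0.0
8.17 -20.7 -2.0 60.1 -2.1 0.9 0.7
8.42 -19.0 -2.0 60.0 -1.5 0.7 1.7
8.67 -17.4 -2.0 60.0 -2.4 0.4 1.5
8.92 -15.9 -2.0 60.0 -2.8 0.7 0.8
9.17 -14.5 -2.0 60.0 -3.0 -0.1 1.4
9.42 -12.9 -2.0 60.0 -1.9 -0.2 1.5
9.67 -11.4 -2.0 60.0 -2.5 -1.0 1.3
9.92 -9.9 -2.0 60.0 -3.0 0.2 1.8
10.17 -8.4 -2.0 60.0 -1.6 0.7 1.3
10.42 -6.5 -1.9 59.8 -0.1 0.5 -1.2
10.67 -5.3 -2.0 59.9 -0.2 -0.2 0.1
10.92 -3.9 -2.0 60.0 0.4 0.1 0.6
11.17 -2.5 -2.0 60.0 0.1 0.1 0.1
```

View pics/s2.png

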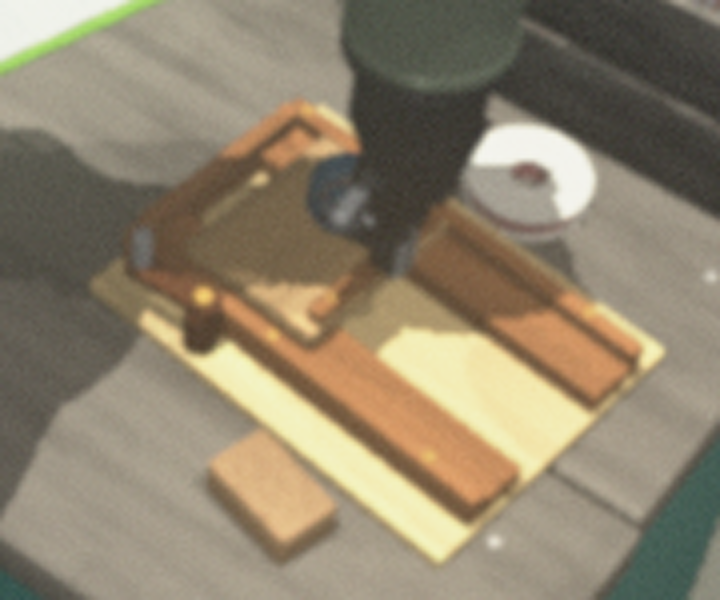

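The board looks advanced, but the gripper hides it. I'll back off and look from above.

```bash
python3 - <<'E'
from h import *
env.move_l(W(-.04,-.002,.06),feed=.15)
env.move_l(W(-.06,-.002,.18),feed=.25)
env.goto(W(-.15,.0,.25),quat(0))
print(env.sense()["time_s"])
f=env.grab_frame("top"); i=f["frame"][185:325,315:465,::-1]
for xb,z in ((.055,.022),(.055,.030),(.062,.03)):
    print(xb,z,((proj(f,j2w(J,[[xb+.05,-.066,z+.02],[xb+.05,.066,z+.02],[xb-.05,-.06,z+.032],[xb-.05,.06,z+.032],[.126,-.06,.044],[.126,.06,.044]]))-[315,185]+.375)*4).round(0).tolist())
cv2.imwrite("pics/t3.png",cv2.resize(i,None,fx=4,fy=4,interpolation=cv2.INTER_CUBIC))
E
```

```text
12.8333
0.055 0.022 [[141.0, 97.0], [116.0, 318.0], [312.0, 123.0], [293.0, 326.0], [104.0, 101.0], [81.0, 302.0]]
0.055 0.03 [[142.0, 93.0], [118.0, 316.0], [315.0, 120.0], [296.0, 324.0], [104.0, 101.0], [81.0, 302.0]]
0.062 0.03 [[130.0, 92.0], [106.0, 314.0], [303.0, 118.0], [284.0, 322.0], [104.0, 101.0], [81.0, 302.0]]
```

View pics/t3.png

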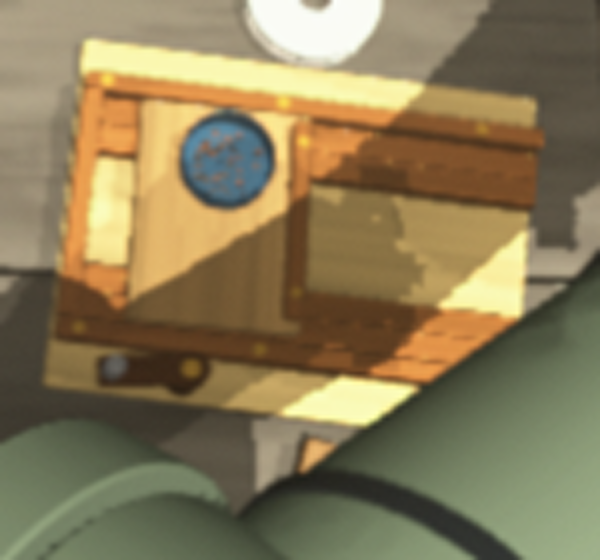

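```bash
python3 - <<'E'
from h import *
f=env.grab_frame("scene"); k=5; o=np.array([320,205]); i=f["frame"][205:315,320:470,::-1]
im=cv2.resize(i,None,fx=k,fy=k,interpolation=cv2.INTER_CUBIC)
P=lambda p:((proj(f,j2w(J,p))-o+.5)*k-.5)
for z,c in((.022,(0,255,0)),(.030,(0,0,255))):
    q=[[.105,-.066,z+.02],[.105,.066,z+.02],[.005,.066,z+.02]]
    for a in P(q): cv2.circle(im,tuple(int(v) for v in a),2,c,-1)
    b=[[.005,.06,z+.032],[.017,.06,z+.032],[.005,-.06,z+.032]]
    for a in P(b): cv2.circle(im,tuple(int(v) for v in a),2,c,-1)
for a in P([[.126,.066,.044],[.126,-.066,.044],[-.14,.066,.04],[.14,.106,.012],[-.14,.106,.012]]): cv2.circle(im,tuple(int(v) for v in a),2,(255,0,255),-1)
cv2.imwrite("pics/s3.png",im)
E
```

```text
(no output)
```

View pics/s3.png

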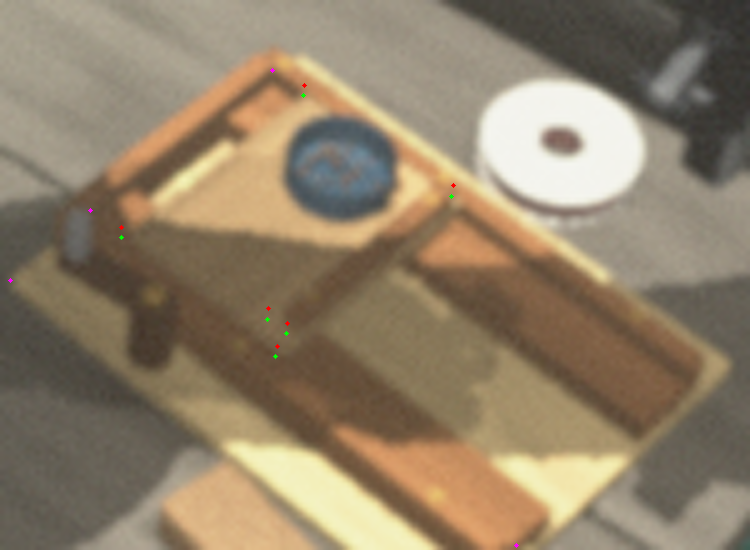

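The board fits the seated hypothesis: the green marks agree with the batten end at (452,196), the front corner at (303,98) and the tin upright at (342,167). Next is the catch.

```bash
cat > c.py <<'E'
from h import *
def pose(phi,d,z=.086,r=.050):
    u=np.array([np.cos(phi),np.sin(phi)]); t=np.array([-u[1],u[0]]) # t = ccw side
    p=np.array([.060,.092])+r*u+d*t
    return W(p[0],p[1],z),quat(phi+np.pi/2+OFF)
OFF=0
def push(phi): # force on tool along ccw tangent (reaction), N
    F=fj(env.sense()); return -np.sin(phi)*F[0]+np.cos(phi)*F[1]
E
python3 - <<'E'
import c; from c import *
phis=np.linspace(.147,-np.pi/2,13)
for off in (0,np.pi):
    c.OFF=off; print(off,[None if (q:=env.inverse_kinematics(*pose(p,.017))) is None else np.round(q,2).tolist() for p in phis[[0,6,12]]])
c.OFF=0
env.goto(*pose(.147,.05,z=.2)); p,q=pose(.147,.045); env.move_l(p,feed=.2)
b=push(.147); print("t",env.sense()["time_s"],b)
for ph in phis[:-1]:
    p,q=pose(ph,.018); env.move_l(p,feed=.06,orientation=q); F=push(ph)-b
    s=env.sense(); print(round(ph,2),round(s["time_s"],2),round(F,1),np.round(fj(s),1))
    if F>12 : print("STOP"); break
f=env.grab_frame("top"); i=f["frame"][185:325,315:465,::-1]
cv2.imwrite("pics/t4.png",cv2.resize(i,None,fx=4,fy=4,interpolation=cv2.INTER_CUBIC))
E
```

```text
0 [[-0.42, 0.6, 0.39, 2.03, -0.4, 0.58, 1.85], [-0.54, 0.71, 0.61, 1.93, -0.61, 0.7, 1.19], [-0.55, 0.8, 0.77, 1.86, -0.77, 0.8, 0.52]]
3.141592653589793 [[-0.83, 0.92, 1.1, 2.05, -1.09, 0.93, -0.64], [-0.84, 1.11, 1.27, 1.94, -1.22, 1.15, -1.44], [-0.76, 1.19, 1.32, 1.87, -1.26, 1.24, -2.25]]
t 14.7917 0.024410338471104
0.15 15.39 0.6 [-1.   0.5  0.4]
0.0 15.68 -0.1 [-0.3 -0.1 -0.5]
-0.14 15.97 0.3 [-0.7  0.4 -0.3]
-0.28 16.27 0.4 [0.1 0.4 0.3]
-0.43 16.56 -0.8 [-0.4 -0.7  0.1]
-0.57 16.85 -0.0 [-0.3  0.2  0.4]
-0.71 17.14 0.3 [-0.   0.5 -0.1]
-0.86 17.43 -0.1 [-0.4  0.4 -0.1]
-1.0 17.73 0.2 [ 0.2  0.  -0.6]
-1.14 18.02 0.6 [ 0.8 -0.2  0.4]
-1.28 18.31 -0.4 [-0.6  0.6  0. ]
-1.43 18.6 -0.1 [-0.1 -0.2 -0.6]
```

Continue to the stop with 1.5 mm steps, then back off and look.

```bash
python3 - <<'E'
from c import *
e=-np.pi/2; d=.020
b=push(e)
while d>.004:
    d-=.0015; p,q=pose(e,d); env.move_l(p,feed=.04,orientation=q); F=push(e)-b
    print(round(d,4),round(F,1))
    if F>4: break
p,q=pose(e,.045); env.move_l(p,feed=.1); p,q=pose(e,.045,z=.2); env.move_l(p,feed=.25)
env.goto(W(-.15,.0,.25),quat(0)); print(env.sense()["time_s"])
f=env.grab_frame("top"); i=f["frame"][185:325,315:465,::-1]
cv2.imwrite("pics/t5.png",cv2.resize(i,None,fx=4,fy=4,interpolation=cv2.INTER_CUBIC))
E
```

```text
0.0185 0.4
0.017 1.0
0.0155 1.1
0.014 1.6
0.0125 1.3
0.011 1.4
0.0095 0.9
0.008 1.2
0.0065 1.4
0.005 1.0
0.0035 1.3
23.675
```

View pics/t5.png

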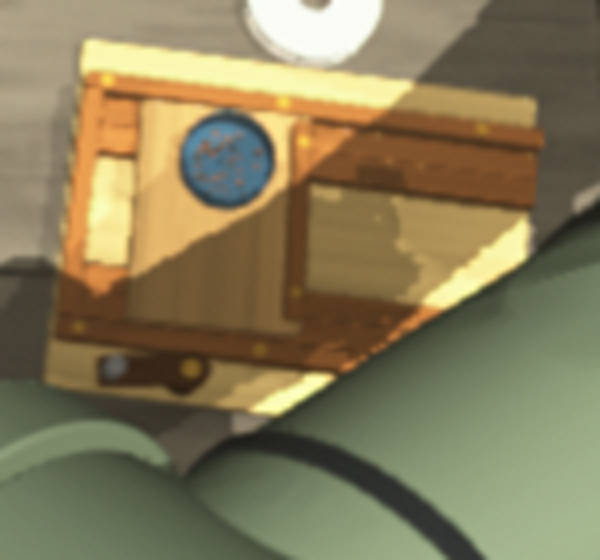

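The catch hasn't moved: the peg is still at (115,365), so the finger missed it. I'll check where the fingertip really is, using the earlier picture.

```bash
python3 - <<'E'
from h import *
f=env.grab_frame("scene"); s=env.sense(); print(s["opening"],w2j(J,s["tool_pos"]),s["time_s"])
o=np.array([300,190])
im=cv2.imread("pics/s1.png")
for z in(.038,.048,.058,.068):
    for dx in(-.011,.011):
        a=((proj(f,W(-.115+dx,-.002,z))-o+.5)*4-.5)[0]; cv2.circle(im,tuple(int(v) for v in a),2,(0,0,255) if z==.038 else (0,255,0),-1)
A=im[200:450,400:700]; A=cv2.resize(A,None,fx=1.6,fy=1.6)
B=cv2.resize(cv2.imread("pics/t4.png")[250:450,30:270],None,fx=1.6,fy=1.6)
h=np.zeros((400,480+384,3),np.uint8); h[:,:480]=A; h[:320,480:]=B
cv2.imwrite("pics/m.png",h[:,:800])
E
```

```text
-0.002894215334381874 [[-0.14789128 -0.00040167  0.24939011]] 23.775
```

View pics/m.png

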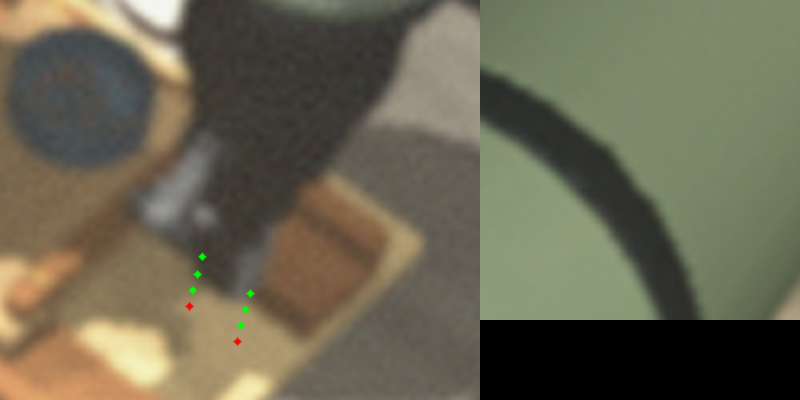

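```bash
python3 - <<'E'
from h import *
s=env.sense(); R=Ro.from_quat(np.roll(s["tool_rot"],-1)).as_matrix(); T=np.array(s["tool_pos"])
f=env.grab_frame("scene"); k=5
c=proj(f,T[None])[0].astype(int); o=c-[40,45]
im=cv2.resize(f["frame"][o[1]:o[1]+90,o[0]:o[0]+80,::-1],None,fx=k,fy=k,interpolation=cv2.INTER_CUBIC)
im=cv2.convertScaleAbs(im,alpha=1.6,beta=20)
def dot(p,col):
    a=((proj(f,(T+R@np.array(p))[None])-o+.5)*k-.5)[0]; cv2.circle(im,tuple(int(v) for v in a),3,col,-1)
dot([0,0,0],(0,0,255)); dot([0,0,.022],(0,255,0)); dot([.02,0,.0],(255,0,0)); dot([0,.02,.0],(0,255,255)); dot([0,0,-.05],(255,0,255))
w=env.grab_frame("wrist"); wi=cv2.resize(w["frame"][:,:,::-1],(400,300))
wi=cv2.convertScaleAbs(wi,alpha=1.5,beta=10)
M=np.linalg.inv(w["T_tool_cam"])
for p,col in(([0,0,0],(0,0,255)),([0,0,.022],(0,255,0)),([.02,0,0],(255,0,0)),([0,.02,0],(0,255,255))):
    q=cv2.projectPoints(np.float64([p]),cv2.Rodrigues(M[:3,:3])[0],M[:3,3],w["K"],np.float64(w["distortion"]))[0].ravel()*400/640; print(p,q)
    if max(abs(q))<1000: cv2.circle(wi,tuple(int(v) for v in q),3,col,-1)
h=np.zeros((450,800,3),np.uint8); h[:,:400]=im; h[:300,400:]=wi; cv2.imwrite("pics/g.png",h); print(R.round(2).tolist(),c)
E
```

```text
[0, 0, 0] [201.55224816 206.5455713 ]
[0, 0, 0.022] [201.59351468 190.3380261 ]
[0.02, 0, 0] [201.55230315 175.96609465]
[0, 0.02, 0] [234.66807724 206.57944279]
[[0.11, 0.99, -0.0], [0.99, -0.11, 0.0], [0.0, -0.0, -1.0]] [460 239]
```

View pics/g.png

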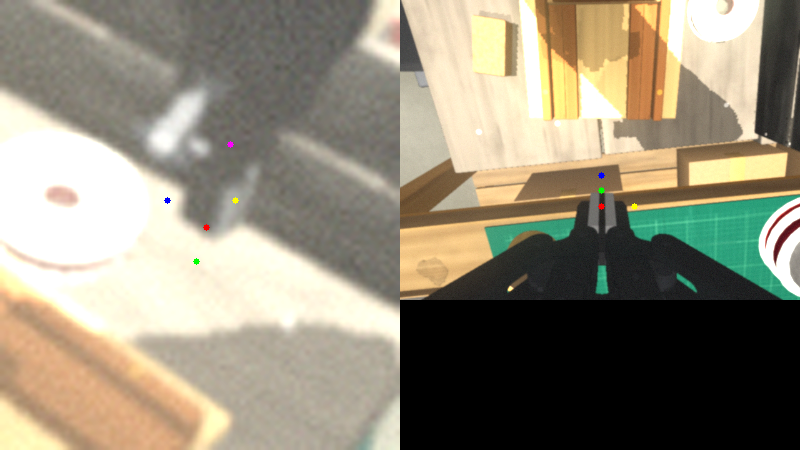

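The shut fingertips actually stand only about 4 mm ahead of the TCP. That's why the finger passed over the peg, and over the batten once the board had dropped. I'll repeat the catch push 20 mm lower.

```bash
python3 - <<'E'
from c import *
Z=.066
phis=np.linspace(.147,-np.pi/2,13)
env.goto(*pose(.147,.05,z=.2)); p,q=pose(.147,.045,Z); env.move_l(p,feed=.2)
b=push(.147); bad=False
for ph in phis[:-1]:
    p,q=pose(ph,.018,Z); env.move_l(p,feed=.06,orientation=q); F=push(ph)-b
    print(round(ph,2),round(F,1),np.round(fj(env.sense()),1))
    if F>10: bad=True; print("STOP"); break
if not bad:
    d=.0195
    while d>.009:
        d-=.0015; p,q=pose(-np.pi/2,d,Z); env.move_l(p,feed=.04,orientation=q); F=push(-np.pi/2)-b
        print(round(d,4),round(F,1))
        if F>5: break
    p,q=pose(-np.pi/2,.045,Z); env.move_l(p,feed=.1); p,q=pose(-np.pi/2,.045,z=.2); env.move_l(p,feed=.25)
    env.goto(W(-.15,.0,.25),quat(0))
print(env.sense()["time_s"])
f=env.grab_frame("top"); F=f["frame"].astype(int)
cv2.imwrite("pics/t6.png",f["frame"][:,:,::-1])
if not bad:
    t0=cv2.imread("pics/top0.png")[185:325,315:465].astype(int); t6=F[185:325,315:465,::-1]
    C=lambda p:np.rint(proj(f,j2w(J,p))).astype(int)
    for n,p in(("open peg",[.1059,.0987,.081]),("open bar",[.085,.095,.055])):
        u,v=C([p])[0]; print(n,F[v,u],"before",cv2.imread("pics/top0.png")[v,u,::-1])
    # scan across bar along jig x at two radii; dark wood = bar, grey/white = peg
    t3=cv2.imread("pics/t3.png")
    for y,z in((.047,.081),(.060,.055),(.075,.055)):
        print(y,[(x,F[v,u].tolist()) for x in range(40,84,4) for u,v in C([[x/1e3,y,z]])])
E
```

```text
0.15 0.8 [0.1 0.4 0.5]
0.0 -0.0 [-0.3 -0.5  0. ]
-0.14 1.3 [-0.6  0.9  0.1]
-0.28 0.9 [-0.1  0.4 -0.2]
-0.43 0.2 [-0.5 -0.1 -0. ]
-0.57 24.2 [10.5 21.5  9.1]
STOP
27.8917
```

The catch jammed at φ≈-0.57, which is where the bar reaches the board's corner. The board may not be fully down. I'll back off and triangulate the tin's displacement from both cameras, before against now.

```bash
cat > tin.py <<'E'
from h import *
from scipy.optimize import least_squares
def blue(im,w):
    im=im.astype(float); m=((im[:,:,2]-im[:,:,0])>12); m2=np.zeros_like(m); y0,y1,x0,x1=w; m2[y0:y1,x0:x1]=m[y0:y1,x0:x1]
    n,l,st,ce=cv2.connectedComponentsWithStats(m2.astype(np.uint8)); i=1+np.argmax(st[1:,4])
    h=cv2.convexHull(np.argwhere(l==i)[:,::-1].astype(np.float32)); M=cv2.moments(h)
    return np.array([M["m10"],M["m01"]])/M["m00"],cv2.contourArea(h)
Wt=(205,260,340,425); Ws=(215,280,370,430)
def tri(top,sc,ft,fs):
    a,A=blue(top,Wt); b,B=blue(sc,Ws)
    r=least_squares(lambda X:np.r_[proj(ft,X[None])[0]-a,proj(fs,X[None])[0]-b],[.64,-.1,.065])
    return r.x,A,B,r.fun
E
python3 - <<'E'
from tin import *
from c import pose
print(np.round(fj(env.sense()),1))
ph=np.linspace(.147,-np.pi/2,13)[5]
p,q=pose(ph,.035,.066); env.move_l(p,feed=.1)
p,q=pose(ph,.035,.2); env.move_l(p,feed=.25)
env.goto(W(-.15,.0,.25),quat(0)); print(env.sense()["time_s"],np.round(fj(env.sense()),1))
ft=env.grab_frame("top");fs=env.grab_frame("scene")
t0=cv2.imread("pics/top0.png")[:,:,::-1];s0=cv2.imread("pics/scene0.png")[:,:,::-1]
cv2.imwrite("pics/top7.png",ft["frame"][:,:,::-1]);cv2.imwrite("pics/scene7.png",fs["frame"][:,:,::-1])
for T,S in((t0,s0),(ft["frame"],fs["frame"])):
    X,A,B,res=tri(T,S,ft,fs); print(w2j(J,X).round(4),A,B,res.round(2))
E
```

```text
[10.3 21.   8.6]
30.0667 [ 0.5 -0.7  0.1]
[[-0.0261 -0.0332  0.0572]] 350.0 146.5 [ 0.65 -0.72 -0.95  0.31]
[[ 0.0533 -0.0312  0.0625]] 357.0 230.0 [ 0.21 -0.24 -0.32  0.1 ]
```

```bash
cat > fit.py <<'E'
from tin import *
from scipy.optimize import minimize
a=np.linspace(0,2*np.pi,40); ring=np.c_[np.cos(a),np.sin(a)]*.0275
def hull(f,x,y,z,S=8):
    p=np.r_[np.c_[ring+[x,y],np.full(40,z)],np.c_[ring+[x,y],np.full(40,z+.021)]]
    m=np.zeros((480,640),np.uint8); h=cv2.convexHull(np.float32(proj(f,p)))
    cv2.fillConvexPoly(m,np.int32(np.rint(h*16)),255,cv2.LINE_AA,4); return m/255.
def chroma(im,w):
    im=cv2.GaussianBlur(im,(0,0),.7).astype(float); c=(im[:,:,2]-im[:,:,0])/(im.sum(2)+30)
    return c[w[0]:w[1],w[2]:w[3]]
def score(v,cs,fs): 
    s=0
    for c,f,w in zip(cs,fs,(Wt,Ws)):
        m=hull(f,*v)[w[0]:w[1],w[2]:w[3]]; s-=np.corrcoef(m.ravel(),np.clip(c,-.15,.1).ravel())[0,1]
    return s
def fit(top,sc,ft,fs,guess,vb=True):
    cs=(chroma(top,Wt),chroma(sc,Ws)); out=[]
    for z in np.arange(.034,.058,.004):
        r=minimize(lambda v:score((*v,z),cs,(ft,fs)),guess,method="Nelder-Mead",options=dict(initial_simplex=np.array(guess)+[[0,0],[.005,0],[0,.005]],xatol=2e-4))
        out.append((z.round(3),-r.fun.round(4),w2j(J,[*r.x,0])[0,:2].round(4)))
    return out
E
python3 - <<'E'
from fit import *
ft=env.grab_frame("top");fs=env.grab_frame("scene")
rd=lambda n:cv2.imread(f"pics/{n}.png")[:,:,::-1]
for T,S,g in((rd("top0"),rd("scene0"),W(-.022,-.03,0)),(ft["frame"],fs["frame"],W(.055,-.03,0))):
    for o in fit(T,S,ft,fs,list(g[:2])): print(*o)
    print()
E
```

```text
0.034 1.3297 [-0.0235 -0.0374]
0.038 1.3634 [-0.0231 -0.0359]
0.042 1.3873 [-0.0233 -0.0347]
0.046 1.3998 [-0.0242 -0.0346]
0.05 1.4049 [-0.0237 -0.0339]
0.054 1.4038 [-0.0246 -0.0326]

0.034 1.4329 [ 0.0539 -0.0362]
0.038 1.4527 [ 0.054  -0.0343]
0.042 1.4574 [ 0.0531 -0.0341]
0.046 1.456 [ 0.0523 -0.0303]
0.05 1.4468 [ 0.0524 -0.03  ]
0.054 1.4318 [ 0.0512 -0.0294]
```

The fit gives the tin base at about 0.051 before and 0.043 now, with 77 mm travelled, so the board is seated. Next I'll find where the catch is now.

```bash
cat > peg.py <<'E'
from h import *
def sat(im): 
    im=im.astype(float); return (im[:,:,0]-im[:,:,2])/(im.sum(2)+1)
def pegscan(f,im,z=.078):
    s=cv2.GaussianBlur(sat(im),(0,0),.8).astype(np.float32); out=[]
    for th in np.arange(1.9,-.11,-.1):
        ph=th-np.pi/2; p=proj(f,W(.06+.045*np.cos(ph),.092+.045*np.sin(ph),z)).astype(np.float32)
        out.append((round(th,1),round(float(cv2.remap(s,p[:,None,:1].copy(),p[:,None,1:].copy(),cv2.INTER_LINEAR)[0,0]),3)))
    return out
E
python3 - <<'E'
from peg import *
f=env.grab_frame("top");g=env.grab_frame("scene")
rd=lambda n:cv2.imread(f"pics/{n}.png")[:,:,::-1]
a=pegscan(f,rd("top0"));b=pegscan(f,f["frame"]);c=pegscan(f,rd("scene0")) and pegscan(g,rd("scene0"));d=pegscan(g,g["frame"])
for i in range(len(a)): print(a[i],b[i][1],c[i][1],d[i][1])
E
```

```text
(np.float64(1.9), 0.238) 0.212 0.055 0.152
(np.float64(1.8), 0.062) 0.214 0.03 0.151
(np.float64(1.7), 0.02) 0.214 0.022 0.158
(np.float64(1.6), 0.069) 0.215 0.039 0.167
(np.float64(1.5), 0.226) 0.228 0.101 0.157
(np.float64(1.4), 0.334) 0.159 0.178 0.121
(np.float64(1.3), 0.34) 0.052 0.197 0.058
(np.float64(1.2), 0.341) 0.036 0.209 0.026
(np.float64(1.1), 0.34) 0.081 0.225 0.049
(np.float64(1.0), 0.337) 0.2 0.226 0.133
(np.float64(0.9), 0.336) 0.236 0.212 0.168
(np.float64(0.8), 0.336) 0.239 0.16 0.154
(np.float64(0.7), 0.342) 0.239 0.112 0.146
(np.float64(0.6), 0.343) 0.239 0.092 0.143
(np.float64(0.5), 0.339) 0.238 0.089 0.139
(np.float64(0.4), 0.338) 0.241 0.09 0.139
(np.float64(0.3), 0.336) 0.242 0.091 0.143
(np.float64(0.2), 0.328) 0.242 0.09 0.137
(np.float64(0.1), 0.325) 0.242 0.09 0.141
(np.float64(-0.0), 0.325) 0.24 0.091 0.14
(np.float64(-0.1), 0.327) 0.238 0.09 0.14
```

The catch stands at θ≈1.23, right where its tip meets the board's catch-side front corner, so the board may be tilted. I'll return to the start pose so the lighting matches, and track features on each corner of the board.

```bash
cat > trk.py <<'E'
from h import *
from scipy.optimize import least_squares
rd=lambda n:cv2.imread(f"pics/{n}.png")[:,:,::-1]
def match(i0,i1,p0,guess,h=6,r=8,U=4):
    up=lambda im,c,n:cv2.resize(cv2.getRectSubPix(np.ascontiguousarray(im).astype(np.float32),(2*n+1,2*n+1),tuple(np.float32(c))),None,fx=U,fy=U,interpolation=cv2.INTER_CUBIC)
    R=cv2.matchTemplate(up(i1,guess,h+r),up(i0,p0,h),cv2.TM_CCOEFF_NORMED)
    _,m,_,l=cv2.minMaxLoc(R); return np.array(guess)+(np.array(l)/U-r),m
def track(feats,f,g,t1,s1,X0=-.0225,X1=.055):
    """feats: board coords; returns displacement in jig axes versus start"""
    for n,b in feats.items():
        b=np.array(b); P0=W(*(b+[X0,0,.03])); P1=W(*(b+[X1,0,.024])); o=[];ms=[]
        for F,a,c in((f,rd("top0"),t1),(g,rd("scene0"),s1)):
            q0=proj(F,P0[None])[0]; q1,m=match(a,c,q0,proj(F,P1[None])[0]); o.append(q1);ms.append(round(float(m),2))
        rr=least_squares(lambda X:np.r_[proj(f,X[None])[0]-o[0],proj(g,X[None])[0]-o[1]],P1)
        print(n,ms,"disp mm",((w2j(J,rr.x)-w2j(J,P0))[0]*1e3).round(1),"res",rr.fun.round(1))
FE={"bat +y":(-.044,.055,.032),"bat -y":(-.044,-.055,.032),"rear +y":(-.05,.064,.02),"front +y":(.05,.060,.02),"front -y":(.05,-.06,.02),"front 0":(.05,.035,.02),"tin":(-.001,-.031,.041)}
E
python3 - <<'E'
from trk import *
env.move_j([-1.359,0.521,-0.036,1.599,0.021,1.021,-0.113]); env.dwell(.2)
f=env.grab_frame("top");g=env.grab_frame("scene")
cv2.imwrite("pics/top8.png",f["frame"][:,:,::-1]);cv2.imwrite("pics/scene8.png",g["frame"][:,:,::-1])
print(env.sense()["time_s"]); track(FE,f,g,f["frame"],g["frame"])
E
```

```text
34.0083
bat +y [0.94, 0.99] disp mm [73.7 -2.4  0.9] res [ 0.1 -0.1 -0.1  0. ]
bat -y [0.94, 0.97] disp mm [77.3 -2.2 -5.3] res [ 0.2 -0.2 -0.3  0.1]
rear +y [0.9, 0.97] disp mm [73.4 -2.2 -0.4] res [ 0.1 -0.1 -0.1  0. ]
front +y [0.64, 0.7] disp mm [ 74.7  -7.9 -12.2] res [-0.7  0.7  1.  -0.2]
front -y [0.85, 0.94] disp mm [77.1 -1.2 -2.2] res [ 0.1 -0.1 -0.2  0.1]
front 0 [0.95, 0.58] disp mm [ 71.2  -7.5 -37.1] res [-0.3  0.4  0.5 -0.1]
tin [0.84, 0.95] disp mm [76.3 -0.3 -6.2] res [ 0. -0. -0.  0.]
```

The board is skewed: the tin side has dropped, but the catch-side rear is about 4 mm short and still up. I'll reopen the catch, then nudge the rear face on the catch side with a lower fingertip.

```bash
python3 - <<'E'
from c import *
Z=.066
p,q=pose(-.34,-.040,.13); env.goto(p,q)
p,q=pose(-.34,-.040,Z); env.move_l(p,feed=.25)
b=push(-.34)
for ph in(-.3,-.1,.1):
    p,q=pose(ph,-.018,Z); env.move_l(p,feed=.1,orientation=q); print("open",ph,round(push(ph)-b,1))
p,q=pose(.1,-.03,.13); env.move_l(p,feed=.3)
print(env.sense()["time_s"])
env.goto(W(-.035,.04,.11),quat(0)); b=fj(env.sense())
for z in(.07,.056,.05,.046):
    env.move_l(W(-.035,.04,z),feed=.15); F=fj(env.sense())-b
    if F[2]>4: print("touch",z,F); break
else:
    x=-.016
    while x<-.0055:
        x+=.0015; env.move_l(W(x,.04,.046),feed=.04); s=env.sense(); F=fj(s)-b
        print((w2j(J,s["tool_pos"])[0]*1e3).round(1),F.round(1))
        if F[0]<-9: break
print(env.sense()["time_s"])
E
```

```text
open -0.3 -0.2
open -0.1 -0.1
open 0.1 0.5
38.5083
[-14.5  40.   46. ] [ 0.9 -0.7 -1.1]
[-13.1  40.   46. ] [ 0.9 -0.6 -0.9]
[-11.4  40.   46. ] [ 0.8 -0.1 -0.9]
[-10.  40.  46.] [-0.5  0.3 -0.9]
[-8.2 40.  46. ] [-0.3  0.3 -0.3]
[-6.8 39.9 46. ] [-0.5  0.6 -0.3]
[-5.4 40.  46. ] [-0.6  0.7 -0.3]
[-3.9 40.1 45.9] [-1.3  0.8 -1.4]
43.1083
```

```bash
python3 - <<'E'
from c import *; from trk import *
env.move_l(W(-.02,.04,.046),feed=.15); env.move_l(W(-.03,.04,.14),feed=.3)
p,q=pose(.15,.06,.12); env.goto(p,q); print(env.sense()["time_s"])
f=env.grab_frame("top");g=env.grab_frame("scene")
cv2.imwrite("pics/top9.png",f["frame"][:,:,::-1]);cv2.imwrite("pics/scene9.png",g["frame"][:,:,::-1])
track(FE,f,g,f["frame"],g["frame"])
from peg import pegscan
print(min(pegscan(f,f["frame"]),key=lambda t:t[1]))
E
```

```text
44.9167
bat +y [0.52, 0.79] disp mm [64.9 -5.7 28.4] res [ 0.7 -0.7 -1.   0.3]
bat -y [0.94, 0.95] disp mm [79.4 -1.6 -5.7] res [ 0.3 -0.3 -0.4  0.1]
rear +y [0.43, 0.72] disp mm [74.3 -5.6 -2.2] res [-2.1  2.3  3.  -0.8]
front +y [0.76, 0.73] disp mm [72.1  6.   3.2] res [ 0.5 -0.5 -0.7  0.2]
front -y [0.89, 0.95] disp mm [79.2 -2.5 -4.9] res [ 0.2 -0.2 -0.3  0.1]
front 0 [0.55, 0.5] disp mm [87.7 -2.5 18.7] res [-4.   4.4  6.2 -1.5]
tin [0.88, 0.97] disp mm [79.2 -0.7 -7.8] res [-0.1  0.1  0.1 -0. ]
(np.float64(1.9), 0.048)
```

```bash
python3 - <<'E'
from trk import *
env.goto(W(-.15,.0,.25),quat(0)); print(env.sense()["time_s"])
f=env.grab_frame("top");g=env.grab_frame("scene")
cv2.imwrite("pics/top10.png",f["frame"][:,:,::-1]);cv2.imwrite("pics/scene10.png",g["frame"][:,:,::-1])
print("old"); track(FE,f,g,rd("top7"),rd("scene7"))
print("new"); track(FE,f,g,f["frame"],g["frame"])
# direct 7 -> 10 pixel shifts under same lighting, and the shift expected from (4,0,-8) mm
for n,b in FE.items():
    for N,F,a,c in(("top",f,"top7","top10"),("scene",g,"scene7","scene10")):
        P=W(*(np.array(b)+[.052,0,.03]));q=proj(F,P[None])[0]
        m,sc=match(rd(a),rd(c),q,q,h=5,r=6); e=[(proj(F,W(*(np.array(b)+[.052,0,.03]+np.array(d)))[None])[0]-q).round(1).tolist() for d in((.004,0,0),(.004,0,-.008))]
        print(n,N,(m-q).round(2),round(float(sc),2),"x4:",e[0],"x4z-8:",e[1])
from peg import pegscan
print(min(pegscan(f,f["frame"]),key=lambda t:t[1]))
E
```

```text
46.25
old
bat +y [0.55, 0.75] disp mm [75.1 -2.5  1.4] res [-0.5  0.6  0.7 -0.2]
bat -y [0.84, 0.92] disp mm [77.6 -1.7 -4.1] res [ 0.2 -0.2 -0.2  0.1]
rear +y [0.2, 0.61] disp mm [75.  -4.9 -6.8] res [-0.3  0.3  0.4 -0.1]
front +y [0.61, 0.63] disp mm [83.6 14.9  9.7] res [-0.7  0.8  1.1 -0.2]
front -y [0.85, 0.94] disp mm [77.1 -1.2 -2.2] res [ 0.1 -0.1 -0.2  0.1]
front 0 [0.58, 0.67] disp mm [79.3 22.8 34. ] res [-1.1  1.2  1.7 -0.4]
tin [0.63, 0.87] disp mm [76.   0.3 -3.6] res [ 0. -0. -0.  0.]
new
bat +y [0.61, 0.76] disp mm [69.5 -0.4 26.7] res [ 2.8 -3.  -4.1  1.1]
bat -y [0.94, 0.95] disp mm [79.4 -1.6 -5.7] res [ 0.3 -0.3 -0.4  0.1]
rear +y [0.78, 0.65] disp mm [ 77.5  -2.9 -16. ] res [ 0.3 -0.4 -0.5  0.1]
front +y [0.57, 0.66] disp mm [ 79.4  -2.  -11.3] res [ 0.1 -0.1 -0.1  0. ]
front -y [0.89, 0.95] disp mm [79.2 -2.5 -4.9] res [ 0.2 -0.2 -0.3  0.1]
front 0 [0.86, 0.55] disp mm [83.9  9.6 17.6] res [-2.5  2.7  3.8 -0.9]
tin [0.76, 0.93] disp mm [78.5 -0.  -5.6] res [-0.1  0.2  0.2 -0.1]
bat +y top [-3.25 -6.  ] 0.67 x4: [-1.7, -0.2] x4z-8: [-2.4, 0.3]
bat +y scene [-2.5 
[... 174 characters left out ...]
.2]
rear +y top [-5.25  6.  ] 0.57 x4: [-1.7, -0.2] x4z-8: [-2.4, 0.3]
rear +y scene [-2.5   0.75] 0.96 x4: [-1.3, -1.0] x4z-8: [-1.6, 1.1]
front +y top [ 0.   -4.75] 0.53 x4: [-1.7, -0.2] x4z-8: [-2.1, 0.3]
front +y scene [-5.  6.] 0.71 x4: [-1.2, -0.9] x4z-8: [-1.3, 1.2]
front -y top [-1.   -0.25] 0.96 x4: [-1.7, -0.2] x4z-8: [-2.1, 0.7]
front -y scene [-0.25 -0.25] 0.99 x4: [-1.2, -0.9] x4z-8: [-1.5, 1.3]
front 0 top [-3.   -0.25] 0.78 x4: [-1.7, -0.2] x4z-8: [-2.1, 0.4]
front 0 scene [ 0.75 -0.25] 0.61 x4: [-1.2, -0.9] x4z-8: [-1.4, 1.2]
tin top [-1.25 -0.25] 0.82 x4: [-1.7, -0.2] x4z-8: [-2.3, 0.6]
tin scene [-0.75 -0.25] 0.97 x4: [-1.3, -0.9] x4z-8: [-1.6, 1.3]
(np.float64(1.7), 0.043)
```

At the catch-side rear the shift is (-2.5, 0.75) px with a score of 0.96. That means about +6 mm along x and -8 mm in z, so this corner has dropped too. Now I'll close the catch.

```bash
python3 - <<'E'
from c import *
from peg import pegscan
Z=.066; e=-np.pi/2
p,q=pose(.15,.04,.12); env.goto(p,q); p,q=pose(.15,.04,Z); env.move_l(p,feed=.25)
b=push(.15); bad=False
for ph in np.linspace(.05,-1.4,9):
    p,q=pose(ph,.019,Z); env.move_l(p,feed=.08,orientation=q); F=push(ph)-b; print(round(ph,2),round(F,1))
    if F>9: bad=True; print("STOP"); break
if not bad:
    d=.022
    while d>.010:
        d-=.0015; p,q=pose(e,d,Z); env.move_l(p,feed=.05,orientation=q); F=push(e)-b; print(round(d,4),round(F,1))
        if F>4: break
p,q=pose(e if not bad else ph,.035,Z); env.move_l(p,feed=.15); p,q=pose(e if not bad else ph,.04,.13); env.move_l(p,feed=.3)
print(env.sense()["time_s"])
for n in("top","scene"):
    f=env.grab_frame(n); cv2.imwrite(f"pics/{n}11.png",f["frame"][:,:,::-1]); r=pegscan(f,f["frame"]); print([v for _,v in r])
E
```

```text
0.05 2.2
-0.13 0.8
-0.31 0.3
-0.49 -0.0
-0.68 -0.0
-0.86 0.7
-1.04 1.2
-1.22 0.2
-1.4 -0.1
0.0205 0.9
0.019 0.2
0.0175 1.0
0.016 8.0
52.775
[0.037, 0.017, 0.015, 0.017, 0.018, 0.039, 0.048, 0.047, 0.048, 0.048, 0.048, 0.048, 0.047, 0.047, 0.05, 0.052, 0.054, 0.054, 0.054, 0.051, 0.05]
[0.16, 0.175, 0.194, 0.198, 0.188, 0.181, 0.181, 0.184, 0.191, 0.201, 0.189, 0.158, 0.147, 0.15, 0.152, 0.156, 0.153, 0.11, 0.041, 0.019, 0.05]
```

The stop was felt at 8 N, the peg reads θ≈0.0 in the scene camera, and the bar passed freely over the board. I'm handing the job in.

```bash
python3 -c "
from plant import env
print(env.close_job())"
```

```text
the job is handed in; nothing more can be done
None
```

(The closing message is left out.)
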